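# Feel for the hidden release notch and unlock the pallet clamp

## Task

Unlock the low steel pallet clamp on the bench: with the closed fingertips feel along its long far edge (the one facing away from the robot) until they drop into the hidden notch, then press the release plunger inside the notch fully home, so that the two lock pins on top stand up, and draw the fingers out again. Nothing is to be gripped or lifted, and the three loose things on and behind the clamp must stay where they are.

Things in the scene. Friction and masses are not known exactly. Their poses are not given: they have to be found in the camera images.
- clamp_block: Pallet clamp bolted to the bench: dark steel block, 240 mm long (y axis), 52 mm high, with a light plate with tapped holes on top. Origin: centre of the underside; x points away from the robot (yaw within 0.15 rad), z up. It reaches from x = -81 mm (low front foot) to the far face at x = +65 mm; the plate ends at x = +36 mm. Behind the far face the bench is clear for 65 mm; then fixed cutters 60 mm high may lie there.
- far_face (a point): Middle of the far long face, 20 mm up; axes as the clamp's. Upright steel face, 40 mm high: four modules 54 mm long, centred at y = -81, -27, +27, +81 mm, between end cheeks. Three are solid; one, another at each start, is the notch: 54 mm wide, open to the far side. 14 mm inside it stands the flat face of the release plunger, 42 mm wide, 6 to 36 mm above the bench.
- dust_edge (a point): Middle of the far edge of the black dust strip, 40 to 44 mm above the bench, flush with the far face all along; it hides the notch from above. Over the notch it is sprung and slides inward up to 26 mm under 1 to 2 N, so upright fingers can go straight in; elsewhere it is rigid.
- left_bush (a point): Top of the plate at the left lock pin, a steel pin 14 mm thick in a brass bush: it stands 1.5 mm above this point when locked and 11.5 mm when released.
- right_bush (a point): The same for the right lock pin.
- release (a joint): The release plunger in the notch: 0 is out (0 to 0.001 at the start), 0.008 m is fully home. It slides toward the robot, square to the far face (the clamp's -x), needs about 6 N and stays where it is left. The lock pins rise with it.
- soft_jaw: Loose black steel block, 40 x 75 x 30 mm (x, y, z), lying on the middle of the clamp's plate, its top 82 mm above the bench; it reaches at most to the clamp's x = -12 mm. Origin: centre of the underside. Leave alone.
- taper_sleeve: Loose grey stepped steel sleeve, 38 mm thick and 62 mm high, standing behind the clamp, its centre 178 to 192 mm beyond the clamp's centre and 55 to 75 mm to the right. Origin: centre of the underside. Leave alone.
- round_cap: Loose light grey turned cap, 44 mm thick and 34 mm high, standing behind the clamp, its centre 178 to 192 mm beyond the clamp's centre and 130 to 150 mm to the right. Origin: centre of the underside. Leave alone.
Not all that is in view belongs to the job. What is shaped like the part that bears release but blue or pink is not meant.

How it is judged:
By the outcome, as a careful person would: the job done as asked, in the order asked, and still so for the second after the job is handed in, with the robot touching nothing.
It also fails if it takes over 54 s, if anything falls off the work surface, if the arm or the gripper's body presses on something with over 40 N, if the wrist force passes 120 N, or if a joint passes its speed limit or range.

## Robot

A 6-joint arm with a two-finger parallel gripper is mounted at the origin on a cart in front of the work surface, level with it; the furniture and walls round the work are solid. World frame = base frame: x ahead of the robot, y to its left, z up, the work surface at z = 0. Lengths are in mm, angles in degrees, forces in N, time in s.
With the tool pointing down it reaches from about 250 to 775 mm from the base axis. Payload 8.9 kg.
Tool frame: the origin (TCP) lies midway between the tips of the shut fingers; the grasp point (between the pads) lies 19 mm behind it (pinch_z is the distance from the TCP to the grasp point, in mm); z points along the fingers, y is the line along which they close (so a half turn about z gives the same grasp; the last joint's range is limited). The gripper opens to 85 mm and grips with 20 to 120 N. Pads are 22 mm wide; open, the fingers measure 114 mm over their backs; the gripper's body (76 mm by 85 mm) begins 54 mm behind the grasp point. The pads swing forward as they close: fully open they stand 13 mm farther back than shut.
Start: joints at [-72.897, 16.656, -8.789, 64.555, 0, 82.019], TCP at [222.574, -475.483, 231.305] pointing down, gripper open.
Joint ranges: [-144.48, 144.48], [-52.06, 99.96], [-74.48, 78.29], [-112.23, 115.85], [-86.99, 84.42], [-180, 180]. Speed limits (degrees/s): [127.2, 127.2, 159.86, 180, 180, 180].

## Interface

Orientations are given as [roll, pitch, yaw] about the fixed x, y, z axes, in that order (R = Rz(yaw) Ry(pitch) Rx(roll)).
In Python, from station import get_state, snapshot, sign_off, pinch_z gives the robot as it stands. The module is installed in compiled form; this text tells all that it offers.
- The arm moves only by the tool move_arm, never from a script. Its argument "steps" is a list of rows, each a list of 5 numbers: the shift along the tool's x, y, z in m, then the turn about the tool's z in rad, then the closure, from -1 (fully open) to 1 (shut). A call has exactly 5 rows; each row is the pose to reach, as a shift and turn from the pose commanded when the call began, along the tool's axes at that moment; what a row does not reach only later rows make up. A row lasts 1/10 s, in which the tool goes at most 50 mm and 8.59 degrees, less where a joint would pass 70% of its speed; a pose out of reach is approached as far as the arm can. A call with a gripper value outside its range is refused whole. The fingers move at their own pace and stop on an object; "squeeze" is the grip in N (left out, the last holds). Time passes only in rows, so rows that repeat a pose let the fingers close, or fill a call up. It gives the time, the measured TCP pose, the force, the opening and the grip force at its end, in the units of the state.
- get_state(): the state, without advancing time (a new reading comes with each control period).
- snapshot(name): name is "side" or "top"; returns a dict with "pixels" (384x512x3 uint8, red, green, blue), "camera_matrix" (3x3 intrinsics, pixels), "rvec" (rotation vector, rad) and "tvec" (3), from world to camera coordinates, as OpenCV has them. Camera axes: x right, y down, z forward; pixel columns grow to the right and rows downward; lengths in mm; the calibration is good to about 2 mm. A picture is of the moment at which its call begins. There is no depth.
- sign_off(): hands the job in; it is judged then, once.
The state is a dict: "clock": time; "q": joint angles; "qd": joint speeds; "joint_efforts": joint torques, N m; "tool_pos": TCP position; "tcp_rot": TCP orientation; "contact_force": force on the tool from outside, world axes, zero at the start; "torque": the same for the moment, N m; "width": opening from 0.0 (shut) to 1.0 (fully open); "grip_force": force on a finger pad.
Only numpy, scipy, OpenCV 4.12 (cv2) and the standard library are available. Lean on these libraries where they do the work, as an engineer would, in place of code of your own. Each camera call takes 0.05 s, during which the arm holds its last target. There are 200 camera calls.

## Working session

There is one attempt and no reset: what is moved stays moved. The work goes in short steps, Python scripts to look and compute and a tool call to move; the robot and the scene stay as the last step left them, time stands still between calls to the robot, and variables do not carry over. Pictures are saved under pics/ and viewed, at most 10 in all, crops included, and the job is handed in when it is done.

Besides the shell and the picture viewer there is one more tool, called after "Call:" as a command line: name --pt "numbers of a row" for each row, then --argument value for the rest. move_arm: Moves the arm, as the interface text tells. Its arguments: {"type":"object","properties":{"steps":{"type":"array","items":{"type":"array","items":{"type":"number"}}},"squeeze":{"type":"number"}},"required":["steps"]}

```bash
mkdir -p pics
python3 - <<'E'
from station import *
import cv2,numpy as np
print(get_state())
for n in("side","top"):
    s=snapshot(n);cv2.imwrite(f"pics/{n}0.png",cv2.resize(s["pixels"][:,:,::-1],(800,600),interpolation=cv2.INTER_CUBIC))
    R=cv2.Rodrigues(s["rvec"])[0];print(n,s["camera_matrix"],(-R.T@np.array(s["tvec"]).ravel()))
E
```

```text
{'clock': 0.0, 'q': array([-7.28976644e+01,  1.66897371e+01, -8.82956283e+00,  6.45550956e+01,
       -8.57016040e-04,  8.20180576e+01]), 'qd': array([ 0.00362901,  0.08593311, -0.07863378, -0.04673121,  0.02580656,
       -0.0155644 ]), 'joint_efforts': array([-1.58235009e-03, -5.37145507e+01,  3.31370831e+01,  1.60534051e-02,
       -2.11571146e-04, -8.09211343e-06]), 'tool_pos': array([ 222.44078962, -475.07437272,  230.73478556]), 'tcp_rot': array([-1.79926206e+02, -9.48192597e-03,  2.50842725e+01]), 'contact_force': array([0.45554633, 0.13589974, 0.42442606]), 'torque': array([-0.05486023, -0.01935819, -0.00034517]), 'grip_force': 0.0, 'width': 1.0005133580959604}
side [[347.44735242   0.         257.09044797]
 [  0.         347.44735242 193.26133787]
 [  0.           0.           1.        ]] [164.89926796 794.16592525 406.45441187]
top [[388.73434993   0.         252.09046552]
 [  0.         388.73434993 194.62623402]
 [  0.           0.           1.        ]] [476.91865234 130.93802226 902.14042025]
```

View pics/side0.png

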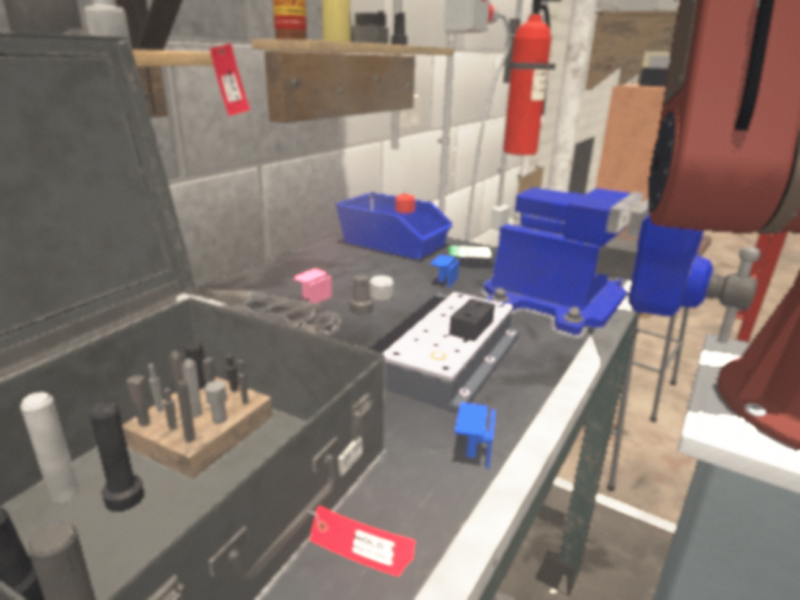

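View pics/top0.png

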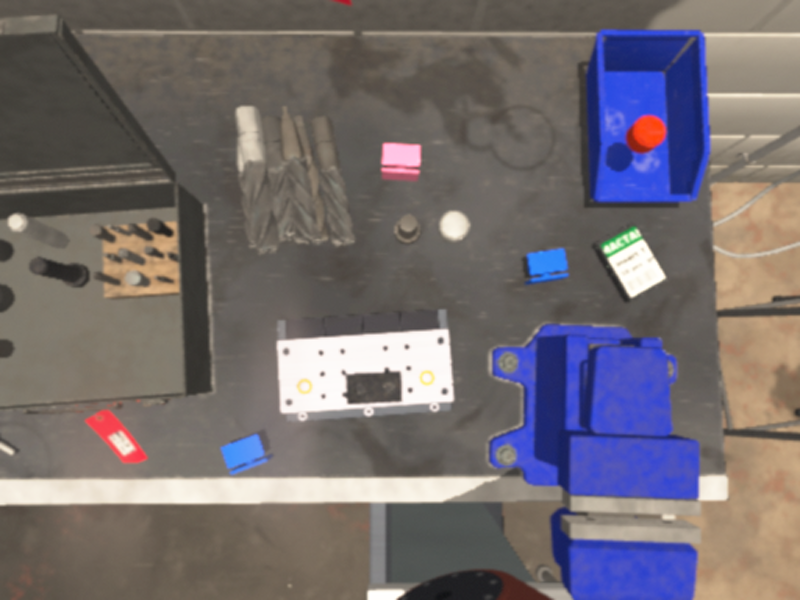

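The side view shows the clamp at about (450,345) with the soft jaw on it. The top view shows the plate corners near (278,340), (447,330), (453,402) and (280,413), the black strip at row ~322, the sleeve at (407,228) and the cap at (454,225). I'll enlarge the clamp.

Run:
```python
from station import *
import cv2
s=snapshot("top")["pixels"][190:275,170:300,::-1]
cv2.imwrite("pics/crop1.png",cv2.resize(s,None,fx=6,fy=6,interpolation=cv2.INTER_CUBIC))
```

```text
(no output)
```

View pics/crop1.png

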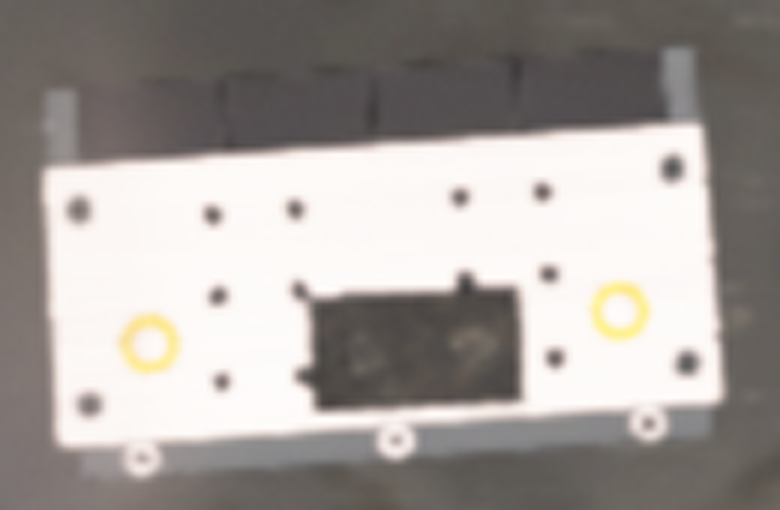

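Crop: the plate corners are (43,169), (702,124), (723,402) and (60,446). The strip seams are at u≈222, 372 and 515, the strip's far edge runs from (78,90) to (660,52), and the bushes are at (150,343) and (620,311).

```bash
cat > h.py <<'E'
import cv2,numpy as np
from station import *
def w(s,u,v,z):
    R=cv2.Rodrigues(np.array(s["rvec"]))[0];t=np.array(s["tvec"]).ravel()
    K=np.array(s["camera_matrix"]);d=R.T@np.linalg.solve(K,[u,v,1]);c=-R.T@t
    return c+d*(z-c[2])/d[2]
E
python3 - <<'E'
from h import *
s=snapshot("top")
f=lambda u,v,z:w(s,170+(u+.5)/6-.5,190+(v+.5)/6-.5,z).round(1)
for n,u,v,z in[("FL",43,169,52),("FR",702,124,52),("NR",723,402,52),("NL",60,446,52),("bL",150,343,52),("bR",620,311,52),("eL",78,90,44),("eR",660,52,44),("s1",222,82,44),("s2",372,70,44),("s3",515,60,44)]:print(n,f(u,v,z))
for n,u,v,z in[("sleeve",407,222,62),("cap",454,225,34),("pink",401,155,20),("cutterL",262,250,10),("cutR",345,240,30)]:print(n,w(s,u*.64,v*.64,z).round(1))
E
```

```text
FL [505.9 285.   52. ]
FR [521.6  45.2  52. ]
NR [421.1  38.8  52. ]
NL [406.4 277.5  52. ]
bL [443.  245.6  52. ]
bR [453.9  75.7  52. ]
eL [535.1 274.1  44. ]
eR [548.7  59.6  44. ]
s1 [538.  221.2  44. ]
s2 [542.3 166.   44. ]
s3 [545.8 113.2  44. ]
sleeve [671.2 101.9  62. ]
cap [673.2  32.6  34. ]
pink [782.7 108.9  20. ]
cutterL [641.1 315.6  10. ]
cutR [652.  191.2  30. ]
```

```bash
cat > g.py <<'E'
import sys
from h import *
O=np.array([477.8,162.7,0]);Y=np.radians(3.75)
C=np.array([[np.cos(Y),-np.sin(Y),0],[np.sin(Y),np.cos(Y),0],[0,0,1]])
from scipy.spatial.transform import Rotation as Rn
def go(p):
    st=get_state();R=Rn.from_euler("xyz",st["tcp_rot"],degrees=True).as_matrix()
    print("clock",st["clock"],"tcp clamp",(C.T@(st["tool_pos"]-O)).round(1),"rot",st["tcp_rot"].round(2),"F",(C.T@st["contact_force"]).round(1),"q",st["q"].round())
    print("shift tool m",(R.T@(O+C@np.array(p)-st["tool_pos"])/1000).round(4),"turn rad",np.radians((st["tcp_rot"][2]-183.75+180)%360-180).round(3))
if __name__=="__main__":go([float(a) for a in sys.argv[1:4]])
E
python3 g.py 100 -81 360
```

```text
clock 0.2 tcp clamp [-296.5 -619.9  231. ] rot [-1.7995e+02 -1.0000e-02  2.5080e+01] F [-0.3 -0.4  1. ] q [-73.  17.  -9.  65.  -0.  82.]
shift tool m [ 0.5654 -0.3578 -0.1287] turn rad -2.769
```

Call:
move_arm --pt "0 0 -0.03 -0.14 1" --pt "0 0 -0.06 -0.28 1" --pt "0 0 -0.09 -0.42 1" --pt "0 0 -0.12 -0.56 1" --pt "0 0 -0.13 -0.7 1" --squeeze 40

```text
clock: 0.7
tool_pos: [222.8, -476.2, 364.2]
tcp_rot: [179.9, 0.2, 65.5]
contact_force: [-0.6, 0.4, -1.1]
width: 0.143
grip_force: 0.0
```

```bash
python3 g.py 100 -81 340
```

```text
clock 0.7 tcp clamp [-296.2 -620.9  364.2] rot [1.7986e+02 1.6000e-01 6.5520e+01] F [-0.6  0.4 -1.1] q [-73.  15.   8.  83.   0.  42.]
shift tool m [0.6631 0.0937 0.0226] turn rad -2.063
```

Call:
move_arm --pt "0.047 0.0067 0 -0.147 1" --pt "0.094 0.0134 0 -0.294 1" --pt "0.141 0.02 0 -0.441 1" --pt "0.188 0.0267 0 -0.588 1" --pt "0.235 0.0334 0 -0.735 1"

```text
clock: 1.2
tool_pos: [352.1, -274.5, 361.3]
tcp_rot: [180.0, 0.0, 107.6]
contact_force: [0.2, -0.6, -0.5]
width: -0.002
grip_force: 0.0
```

```bash
python3 g.py 100 -81 340
```

```text
clock 1.2 tcp clamp [-154.  -428.   361.3] rot [1.7999e+02 1.0000e-02 1.0762e+02] F [ 0.2 -0.6 -0.5] q [-47.   6.  -3.  81.   0.  25.]
shift tool m [0.276  0.3299 0.0213] turn rad -1.329
```

Call:
move_arm --pt "0.03 0.036 0.002 -0.14 1" --pt "0.06 0.072 0.004 -0.28 1" --pt "0.09 0.108 0.006 -0.42 1" --pt "0.12 0.144 0.008 -0.56 1" --pt "0.15 0.18 0.01 -0.7 1"

```text
clock: 1.7
tool_pos: [479.4, -77.6, 351.3]
tcp_rot: [-180.0, 0.0, 147.7]
contact_force: [0.7, -0.2, 0.2]
width: -0.005
grip_force: 0.0
```

```bash
python3 g.py 100 -81 340
```

```text
clock 1.7 tcp clamp [ -14.1 -239.8  351.3] rot [-1.8000e+02  2.0000e-02  1.4774e+02] F [ 0.7 -0.2  0.2] q [-18.  10.   1.  80.  -0.  14.]
shift tool m [0.0011 0.1956 0.0113] turn rad -0.628
```

Call:
move_arm --pt "0 0.04 0.002 -0.13 1" --pt "0 0.08 0.005 -0.26 1" --pt "0 0.12 0.008 -0.39 1" --pt "0.001 0.16 0.011 -0.52 1" --pt "0.001 0.196 0.011 -0.628 1"

```text
clock: 2.2
tool_pos: [583.9, 88.1, 339.6]
tcp_rot: [180.0, -0.1, -176.3]
contact_force: [0.5, -0.1, -0.3]
width: 0.004
grip_force: 0.0
```

```bash
python3 g.py 100 -81 110
```

```text
clock 2.2 tcp clamp [101.  -81.3 339.6] rot [ 1.7999e+02 -5.0000e-02 -1.7628e+02] F [ 0.4 -0.2 -0.3] q [ 1. 23. 16. 83.  0. -2.]
shift tool m [0.0008 0.0003 0.2296] turn rad -0.0
```

Call:
move_arm --pt "0 0 0.045 0 1" --pt "0 0 0.09 0 1" --pt "0 0 0.135 0 1" --pt "0 0 0.18 0 1" --pt "0 0 0.22 0 1"

```text
clock: 2.7
tool_pos: [582.6, 86.3, 118.1]
tcp_rot: [180.0, -0.1, -176.6]
contact_force: [0.3, -0.9, 0.2]
width: 0.001
grip_force: 0.0
```

```bash
python3 g.py 100 -81 18
python3 - <<'E'
from h import *
a=snapshot("side")["pixels"][130:290,190:400,::-1];b=snapshot("top")["pixels"][120:280,160:370,::-1]
cv2.imwrite("pics/c2.png",cv2.resize(np.vstack([a,b]),None,fx=1.87,fy=1.87,interpolation=cv2.INTER_CUBIC))
E
```

```text
clock 2.7 tcp clamp [ 99.6 -83.1 118.1] rot [ 1.800e+02 -6.000e-02 -1.766e+02] F [ 0.2 -0.9  0.2] q [ 1. 28. -9. 53. -0. -2.]
shift tool m [-0.0005  0.0021  0.1001] turn rad -0.006
```

View pics/c2.png

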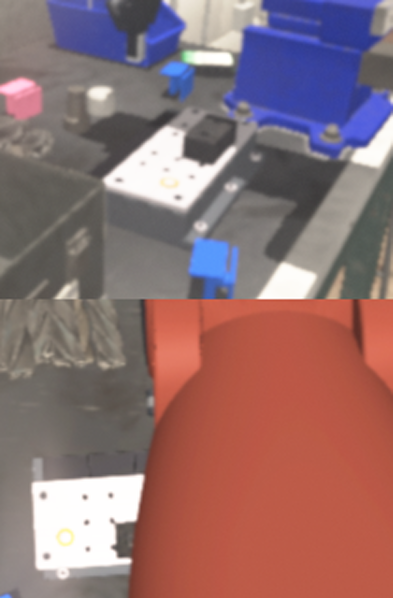

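The side view (upper half) shows the closed fingertips at about (135,60), clear behind the clamp, with the sleeve at (75,105) and the cap at (100,98) standing. The arm covers the right of the clamp in the top view. Next I go down behind the right module.

Call:
move_arm --pt "0 0.001 0.025 -0.006 1" --pt "0 0.002 0.05 -0.006 1" --pt "0 0.002 0.075 -0.006 1" --pt "0 0.002 0.1 -0.006 1" --pt "0 0.002 0.1 -0.006 1"

```text
clock: 3.3
tool_pos: [582.3, 88.2, 19.5]
tcp_rot: [180.0, -0.2, -176.3]
contact_force: [0.7, 0.3, -0.1]
width: 0.001
grip_force: 0.0
```

```bash
python3 g.py 80 -81 18
python3 - <<'E'
from h import *
s=snapshot("side");p=get_state()["tool_pos"]
print(cv2.projectPoints(p[None],np.array(s["rvec"]),np.array(s["tvec"]),np.array(s["camera_matrix"]),None)[0])
E
```

```text
clock 3.3 tcp clamp [ 99.4 -81.2  19.5] rot [ 1.7999e+02 -1.7000e-01 -1.7627e+02] F [ 0.7  0.2 -0.1] q [  1.  35. -15.  41.  -0.  -2.]
shift tool m [0.0194 0.0002 0.0015] turn rad -0.0
[[[260.41248233 197.22848026]]]
```

Call:
move_arm --pt "0.006 0 0.001 0 1" --pt "0.012 0 0.001 0 1" --pt "0.018 0 0.001 0 1" --pt "0.02 0 0.001 0 1" --pt "0.022 0 0.001 0 1"

```text
clock: 3.85
tool_pos: [561.4, 86.8, 19.8]
tcp_rot: [-180.0, 0.0, -176.3]
contact_force: [-0.4, 0.4, -0.0]
width: -0.005
grip_force: 0.0
```

Call:
move_arm --pt "0.0005 0 0 0 1" --pt "0.001 0 0 0 1" --pt "0.0015 0 0 0 1" --pt "0.002 0 0 0 1" --pt "0.002 0 0 0 1"

```text
clock: 4.35
tool_pos: [559.4, 86.7, 19.3]
tcp_rot: [-180.0, -0.0, -176.3]
contact_force: [-0.4, -0.4, 0.5]
width: -0.002
grip_force: 0.0
```

```bash
python3 g.py 76 -81 18
```

```text
clock 4.35 tcp clamp [ 76.4 -81.2  19.3] rot [-1.8000e+02 -1.0000e-02 -1.7626e+02] F [-0.4 -0.3  0.5] q [  1.  33. -19.  38.  -0.  -2.]
shift tool m [0.0004 0.0002 0.0013] turn rad -0.0
```

Call:
move_arm --pt "0.0005 0 0 0 1" --pt "0.001 0 0 0 1" --pt "0.0015 0 0 0 1" --pt "0.002 0 0 0 1" --pt "0.002 0 0 0 1"

```text
clock: 4.85
tool_pos: [557.6, 86.6, 19.3]
tcp_rot: [180.0, 0.0, -176.3]
contact_force: [1.7, 0.1, -0.7]
width: -0.003
grip_force: 0.4
```

```bash
python3 g.py 76 -81 18
```

```text
clock 4.85 tcp clamp [ 74.6 -81.2  19.3] rot [ 1.8000e+02  2.0000e-02 -1.7626e+02] F [ 1.7 -0.  -0.7] q [  1.  32. -19.  38.   0.  -2.]
shift tool m [-0.0014  0.0002  0.0014] turn rad -0.0
```

Call:
move_arm --pt "0.0005 0 0 0 1" --pt "0.001 0 0 0 1" --pt "0.0015 0 0 0 1" --pt "0.002 0 0 0 1" --pt "0.002 0 0 0 1"

```text
clock: 5.35
tool_pos: [557.6, 86.5, 19.6]
tcp_rot: [180.0, 0.2, -176.3]
contact_force: [8.3, 1.9, -5.9]
width: 0.002
grip_force: 4.2
```

```bash
python3 g.py 76 -81 18
```

```text
clock 5.35 tcp clamp [ 74.6 -81.2  19.6] rot [ 179.99    0.22 -176.27] F [ 8.4  1.3 -5.9] q [  1.  32. -20.  38.   0.  -2.]
shift tool m [-0.0014  0.0002  0.0016] turn rad -0.0
```

Rigid contact with the solid face, 8 N. Now I slide along it with this light load.

Call:
move_arm --pt "0 0.005 0 0 1" --pt "0 0.01 0 0 1" --pt "0 0.015 0 0 1" --pt "0 0.021 0 0 1" --pt "0 0.027 0 0 1"

```text
clock: 5.85
tool_pos: [555.8, 112.8, 20.1]
tcp_rot: [-179.9, 0.2, -176.3]
contact_force: [6.6, -3.2, -0.2]
width: 0.003
grip_force: 3.0
```

Call:
move_arm --pt "0 0.005 0 0 1" --pt "0 0.01 0 0 1" --pt "0 0.015 0 0 1" --pt "0 0.021 0 0 1" --pt "0 0.027 0 0 1"

```text
clock: 6.35
tool_pos: [554.1, 139.7, 20.1]
tcp_rot: [-179.9, 0.2, -176.3]
contact_force: [6.3, -3.5, -0.4]
width: -0.003
grip_force: 3.1
```

```bash
python3 g.py 76 -27 18
```

```text
clock 6.35 tcp clamp [ 74.6 -27.9  20.1] rot [-179.9     0.22 -176.31] F [ 6.  -3.9 -0.4] q [  7.  33. -18.  39.  -0.   3.]
shift tool m [-0.0014  0.0009  0.0021] turn rad -0.001
```

Module at y=-27 is solid too (x unchanged, 6 N). Onward to +27.

Call:
move_arm --pt "0 0.005 0 0 1" --pt "0 0.01 0 0 1" --pt "0 0.015 0 0 1" --pt "0 0.021 0 0 1" --pt "0 0.027 0 0 1"

```text
clock: 6.85
tool_pos: [552.3, 166.7, 20.1]
tcp_rot: [-179.9, 0.2, -176.3]
contact_force: [7.0, -3.7, 0.1]
width: 0.001
grip_force: 3.1
```

Call:
move_arm --pt "0 0.005 0 0 1" --pt "0 0.01 0 0 1" --pt "0 0.015 0 0 1" --pt "0 0.021 0 0 1" --pt "0 0.027 0 0 1"

```text
clock: 7.35
tool_pos: [550.5, 193.6, 20.1]
tcp_rot: [-179.9, 0.2, -176.3]
contact_force: [7.3, -3.5, -0.2]
width: -0.001
grip_force: 3.2
```

```bash
python3 g.py 76 27 18
```

```text
clock 7.35 tcp clamp [74.6 26.1 20.1] rot [-179.91    0.22 -176.32] F [ 7.1 -4.  -0.2] q [ 12.  34. -16.  40.  -0.   9.]
shift tool m [-0.0014  0.0009  0.0021] turn rad -0.001
```

Call:
move_arm --pt "0 0.005 0 0 1" --pt "0 0.01 0 0 1" --pt "0 0.015 0 0 1" --pt "0 0.021 0 0 1" --pt "0 0.027 0 0 1"

```text
clock: 7.85
tool_pos: [548.7, 220.6, 20.1]
tcp_rot: [-179.9, 0.2, -176.3]
contact_force: [6.3, -4.0, 0.8]
width: -0.001
grip_force: 3.1
```

Call:
move_arm --pt "0 0.005 0 0 1" --pt "0 0.01 0 0 1" --pt "0 0.015 0 0 1" --pt "0 0.021 0 0 1" --pt "0 0.028 0 0 1"

```text
clock: 8.35
tool_pos: [544.4, 249.4, 19.2]
tcp_rot: [-180.0, -0.0, -176.3]
contact_force: [0.4, -0.1, -0.1]
width: -0.004
grip_force: 0.4
```

```bash
python3 g.py 76 81 18
```

```text
clock 8.35 tcp clamp [72.2 82.2 19.2] rot [-1.7999e+02 -4.0000e-02 -1.7627e+02] F [ 0.4 -0.2 -0.1] q [ 18.  35. -13.  41.   0.  14.]
shift tool m [-0.0039 -0.0012  0.0012] turn rad -0.0
```

The fingers dropped into the left notch (y≈+81, x 2.4 mm deeper, force near 0). Now I press the plunger.

Call:
move_arm --pt "0.003 -0.001 0 0 1" --pt "0.006 -0.001 0 0 1" --pt "0.009 -0.001 0 0 1" --pt "0.011 -0.001 0 0 1" --pt "0.012 -0.001 0 0 1"

```text
clock: 8.85
tool_pos: [532.7, 247.2, 19.4]
tcp_rot: [180.0, 0.0, -176.3]
contact_force: [4.5, 0.8, -1.9]
width: 0.002
grip_force: 1.9
```

Call:
move_arm --pt "0.001 0 0 0 1" --pt "0.002 0 0 0 1" --pt "0.003 0 0 0 1" --pt "0.004 0 0 0 1" --pt "0.005 0 0 0 1"

```text
clock: 9.35
tool_pos: [529.8, 247.0, 19.5]
tcp_rot: [180.0, 0.2, -176.3]
contact_force: [7.6, 1.1, -7.2]
width: -0.003
grip_force: 4.1
```

```bash
python3 g.py 52.6 81 18
```

```text
clock 9.35 tcp clamp [57.4 80.7 19.5] rot [ 180.      0.19 -176.3 ] F [ 7.6  0.6 -7.2] q [ 18.  34. -16.  40.  -0.  14.]
shift tool m [0.0048 0.0003 0.0015] turn rad -0.001
```

Call:
move_arm --pt "0.001 0 0 0 1" --pt "0.002 0 0 0 1" --pt "0.003 0 0 0 1" --pt "0.004 0 0 0 1" --pt "0.005 0 0 0 1"

```text
clock: 9.85
tool_pos: [524.9, 246.7, 19.4]
tcp_rot: [180.0, 0.2, -176.3]
contact_force: [8.1, 0.8, -7.0]
width: -0.006
grip_force: 4.2
```

Call:
move_arm --pt "0.0005 0 0 0 1" --pt "0.001 0 0 0 1" --pt "0.0015 0 0 0 1" --pt "0.002 0 0 0 1" --pt "0.002 0 0 0 1"

```text
clock: 10.35
tool_pos: [524.7, 246.7, 19.6]
tcp_rot: [180.0, 0.4, -176.3]
contact_force: [14.0, 0.2, -11.9]
width: 0.001
grip_force: 7.1
```

```bash
python3 g.py 52.6 81 18
```

```text
clock 10.35 tcp clamp [52.3 80.7 19.6] rot [ 180.      0.37 -176.32] F [ 14.   -0.7 -11.9] q [ 18.  34. -17.  39.  -0.  14.]
shift tool m [-0.0003  0.0003  0.0016] turn rad -0.001
```

Call:
move_arm --pt "0.0005 0 0 0 1" --pt "0.001 0 0 0 1" --pt "0.0015 0 0 0 1" --pt "0.002 0 0 0 1" --pt "0.002 0 0 0 1"

```text
clock: 10.85
tool_pos: [524.6, 246.7, 20.0]
tcp_rot: [180.0, 0.6, -176.3]
contact_force: [20.0, -0.0, -17.0]
width: -0.004
grip_force: 10.0
```

```bash
python3 g.py 100 81 18
python3 - <<'E'
from h import *
a=snapshot("side")["pixels"][180:260,235:345,::-1];b=snapshot("top")["pixels"][190:270,170:300,::-1]
cv2.imwrite("pics/c3.png",np.vstack([cv2.resize(a,(520,290),interpolation=2),cv2.resize(b,(520,310),interpolation=2)]))
E
```

```text
clock 10.85 tcp clamp [52.2 80.7 20. ] rot [ 179.99    0.56 -176.34] F [ 20.   -1.3 -17. ] q [ 18.  33. -17.  39.  -0.  14.]
shift tool m [-0.0478  0.0003  0.0024] turn rad -0.002
```

View pics/c3.png

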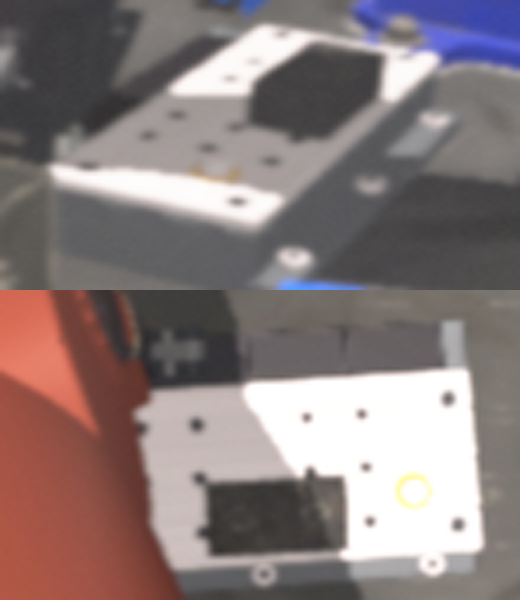

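Hard stop at 20 N after about 8 mm of travel, and the left pin at (215,165) in the side crop seems raised. I draw straight out.

Call:
move_arm --pt "-0.005 0 0 0 1" --pt "-0.01 0 0 0 1" --pt "-0.02 0 0 0 1" --pt "-0.03 0 0 0 1" --pt "-0.04 0 0 0 1"

```text
clock: 11.45
tool_pos: [559.3, 248.9, 19.1]
tcp_rot: [-180.0, -0.0, -176.3]
contact_force: [0.2, 0.2, -0.5]
width: -0.001
grip_force: 0.0
```

Call:
move_arm --pt "-0.01 0 0 0 1" --pt "-0.012 0 0 0 1" --pt "-0.013 0 0 0 1" --pt "-0.013 0 0 0 1" --pt "-0.013 0 0 0 1"

```text
clock: 11.95
tool_pos: [571.3, 249.8, 19.2]
tcp_rot: [-180.0, -0.0, -176.3]
contact_force: [-0.2, 0.3, -0.0]
width: 0.002
grip_force: 0.0
```

```bash
python3 g.py 100 81 220
```

```text
clock 11.95 tcp clamp [99.  80.8 19.2] rot [-1.8000e+02 -3.0000e-02 -1.7626e+02] F [-0.2  0.3 -0. ] q [17. 38. -9. 43.  0. 13.]
shift tool m [-9.000e-04  2.000e-04 -2.008e-01] turn rad -0.0
```

Call:
move_arm --pt "0 0 -0.04 0 1" --pt "0 0 -0.08 0 1" --pt "0 0 -0.12 0 1" --pt "0 0 -0.16 0 1" --pt "0 0 -0.2 0 1"

```text
clock: 12.45
tool_pos: [571.2, 249.8, 221.2]
tcp_rot: [180.0, 0.0, -176.3]
contact_force: [-0.4, 0.2, 0.5]
width: -0.001
grip_force: 0.0
```

Call:
move_arm --pt "0 -0.03 -0.04 0 1" --pt "0 -0.06 -0.08 0 1" --pt "0 -0.1 -0.1 0 1" --pt "0 -0.14 -0.12 0 1" --pt "0 -0.18 -0.12 0 1"

```text
clock: 12.95
tool_pos: [584.1, 69.0, 342.4]
tcp_rot: [-180.0, 0.3, -176.2]
contact_force: [0.9, -0.1, 0.1]
width: -0.008
grip_force: 0.0
```

Call:
move_arm --pt "0.02 -0.04 0 0.1 1" --pt "0.04 -0.08 0 0.2 1" --pt "0.06 -0.12 0 0.3 1" --pt "0.08 -0.16 0 0.4 1" --pt "0.1 -0.2 0 0.5 1"

```text
clock: 13.45
tool_pos: [495.5, -137.1, 339.4]
tcp_rot: [-180.0, 0.0, 154.9]
contact_force: [-0.0, -0.6, -0.3]
width: -0.0
grip_force: 0.0
```

Call:
move_arm --pt "0 0 0 0 1" --pt "0 0 0 0 1" --pt "0 0 0 0 1" --pt "0 0 0 0 1" --pt "0 0 0 0 1"

```text
clock: 13.95
tool_pos: [497.1, -134.9, 339.2]
tcp_rot: [180.0, -0.0, 155.2]
contact_force: [0.3, -0.1, -0.5]
width: 0.002
grip_force: 0.0
```

```bash
python3 g.py 100 81 18
python3 - <<'E'
from h import *
a=snapshot("side")["pixels"][165:265,215:345,::-1];b=snapshot("top")["pixels"][130:270,170:352,::-1]
cv2.imwrite("pics/c4.png",np.vstack([cv2.resize(a,(390,300),interpolation=2),cv2.resize(b,(390,300),interpolation=2)]))
E
```

```text
clock 13.95 tcp clamp [-2.000e-01 -2.982e+02  3.392e+02] rot [ 1.8000e+02 -1.0000e-02  1.5521e+02] F [ 0.3 -0.1 -0.5] q [-23.  14.   3.  80.   0.   1.]
shift tool m [0.0931 0.3809 0.3213] turn rad -0.498
```

View pics/c4.png

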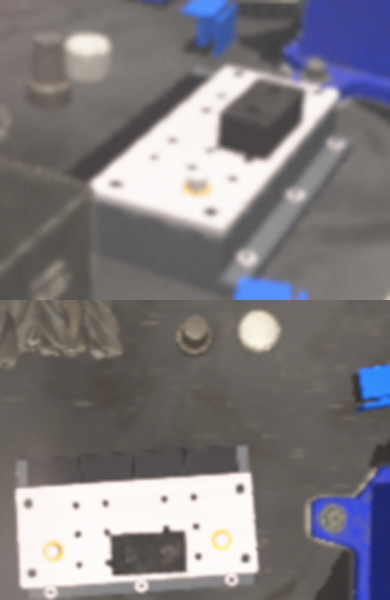

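The side view shows the left pin standing up at (197,182). In the top view both pins show offset inside their bushes at (53,551) and (221,540). The sleeve, cap and soft jaw are where they were, so I hand in.

```bash
python3 -c "
from station import *
print(sign_off())"
```

```text
the job is handed in; nothing more can be done
None
```

The clamp should be unlocked: the fingers found the notch in the left module, pushed the plunger about 8 mm to a hard stop and drew out clear, and the three loose things look unmoved; the left pin is clearly up, the right pin was judged only from the top view, and the job is handed in at about 14 s.

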